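Dispense one spacer and slide it onto the round mat

ROBOT

A 6-joint arm with a two-finger parallel gripper is mounted at the origin on the work surface. World frame = base frame: x ahead of the robot, y to its left, z up, the work surface at z = 0. Lengths are in m, angles in rad, forces in N, time in s.
With the tool pointing down it reaches from about 0.3 to 0.775 m from the base axis. Payload 14.6 kg.
Tool frame: the origin (TCP) lies at the centre of the arm's flange, where the gripper is bolted on; the fingertips stand 199 mm ahead of it and the grasp point (between the pads) lies 180 mm ahead of it; z points along the fingers, x is the direction in which the jaws open and shut, and the axes are right-handed (so a half turn about z gives the same grasp; the last joint's range is limited). The gripper opens to 94 mm and grips with 3 to 60 N. Pads are 16 mm wide; open, the fingers measure 119 mm over their backs; the gripper's body (75 mm by 177 mm) begins 78 mm behind the grasp point.
Start: joints at [-1.219, 0.3, 1.521, -0, 1.321, -0.067], TCP at [0.224, -0.502, 0.405] pointing down, gripper open.
Joint ranges: [-3.03, 3.03], [-0.79, 2.21], [0.23, 2.52], [-1.04, 4.18], [0, 3.07], [-2.55, 2.55]. Speed limits (rad/s): [2.22, 2.22, 2.57, 3.14, 3.14, 3.14].

INTERFACE

Orientations are given as a rotation vector (axis times angle).
In Python, from station import monitor, viewer, job gives the robot as it stands.
- The arm moves only by the tool step_arm, never from a script. Its argument "targets" is a list of rows, each an object with "dr": the turn, a rotation vector about the tool's x, y, z in degrees, a list of three; "travel": the shift along the tool's x, y, z in cm, a list of three; "fingers": the gripper command: -1 is shut, 1 is fully open, values between are in proportion. In form: [{"dr": [ax, ay, az], "travel": [x, y, z], "fingers": fingers}, ...]. A call has 1 to 10 rows; each row is the pose to reach, as a shift and turn from the pose commanded when the call began, along the tool's axes at that moment; what a row does not reach only later rows make up. A row lasts 1/10 s, in which the tool goes at most 50 mm and 8.59 degrees, less where a joint would pass 70% of its speed; a pose out of reach is approached as far as the arm can. A call with a gripper value outside its range is refused whole. The fingers move at their own pace and stop on an object; "squeeze" is the grip in N (left out, the last holds). Time passes only in rows, so rows that repeat a pose let the fingers close. It gives the time, the measured TCP pose, the force and the opening at its end, in the units of the state.
- monitor.read_state(): the state, without advancing time (a new reading comes with each control period).
- viewer.snapshot(name): name is "scene" or "top" or "wrist"; returns a dict with "pixels" (384x512x3 uint8, red, green, blue), "K" (3x3 intrinsics, pixels), "T" (4x4, takes a point from camera to world coordinates). Camera axes: x right, y down, z forward; pixel columns grow to the right and rows downward; lengths in m; the calibration is good to about 2 mm. A picture is of the moment at which its call begins. There is no depth.
- job.job_done(): hands the job in, once; it reports no verdict.
The state is a dict: "time_s": time; "joint_pos": joint angles; "qd": joint speeds; "joint_torque": joint torques, N m; "position": TCP position; "orientation": TCP orientation; "contact_force": force on the tool from outside, world axes, zero at the start; "ft_torque": the same for the moment, N m; "opening": opening from 0.0 (shut) to 1.0 (fully open).
Only numpy, scipy, OpenCV 4.12 (cv2) and the standard library are available. Lean on these libraries where they do the work, as an engineer would, in place of code of your own. Each camera call takes 0.05 s, during which the arm holds its last target. There are 200 camera calls.

TASK

Press the spacer feeder's plunger all the way down once and let it spring back up, so that a single spacer comes out. Then push that spacer over the bench with the fingertips until it lies wholly on the round mat, not the square one. Pick nothing up, keep the other two spacers in the feeder, and leave everything else on the bench where it is.

Things in the scene. Friction and masses are not known exactly. Their poses are not given: they have to be found in the camera images.
- feeder: Spacer feeder, fixed to the bench, grey paint and dark steel, 146 mm long, 102 mm wide over its feet. Origin on the bench under the centre of its square magazine (open-topped dark steel box, 52 mm square outside, 44 mm high). Its outlet faces its own -x (roughly towards the robot); the magazine's front face is at x = -26 mm. Behind the magazine, at x = +48 to +120 mm and up to z = 80 mm, stands a column (62 mm wide) that carries the plunger
- plunger (a joint): The plunger's travel: 0 up (at rest), 0.030 m fully down, straight down. A spring returns it when let go (within about 0.5 s). It takes about 3 N to start and 4 to 8 N through the stroke at up to 100 mm/s, then meets a firm stop (the force rises past 12 N). One full stroke drives a slide that pushes the lowest spacer out of the outlet by about 73 mm (the slide moves 2.6 times the plunger's travel, the first 5 mm of it free); on the return the stack drops by one
- plunger_top (a point): Centre of the plunger's flat round black knob's upper face (44 mm across, 14 mm thick), 130 mm above the bench when up, at feeder x = +78 mm, y = 0. It moves with the plunger
- outlet (a point): Point on the bench in front of the feeder, at feeder x = -75 mm, y = 0, where the centre of an ejected spacer comes to lie, within about 13 mm (more if pressed fast). Axes as the feeder's
- spacer1_center (a point): Centre (half-way up, 6 mm above its underside) of the lowest spacer of three in the magazine, the one that comes out. Plain aluminium ring, 40 mm outside, 12 mm high, about 17 mm bore, about 35 g; it lies flat and slides on the bench
- spacer2_center (a point): Centre of the second spacer, the same kind, which must stay in the magazine
- spacer3_center (a point): Centre of the top spacer, the same kind, which must stay in the magazine
- round_mat: Round black rubber mat, 80 mm across, under 1 mm thick, fixed flat on the bench to the left or right in front of the feeder; a spacer slides onto it without catching. Origin at its centre
- square_mat: Square mat of the same rubber, 75 mm, on the other side. Not used. Origin at its centre
- bearing: Bystander: steel ball bearing, ring 52 mm across and 15 mm high, lying flat between the mats and the robot. Origin at the underside
- grease_jar: Bystander: small white jar with black lid, 48 mm across, 55 mm high, to one side of the feeder. Origin at the underside
- bolt: Bystander: steel bolt standing on its 28 mm head, 48 mm high, to the other side of the feeder. Origin at the underside
- screwdriver: Bystander: red-handled screwdriver, 200 mm long, lying on the left. Origin at the underside
- wrench: Bystander: steel open wrench, 190 mm long, lying on the right. Origin at the underside
- multimeter: Bystander: yellow hand meter, 150 x 78 x 42 mm, lying on the left. Origin at the underside
- drink_bottle: Bystander: grey drinking bottle, 72 mm across, 200 mm high, standing on the right. Origin at the underside

How it is judged:
By the outcome, as a careful person would: the job done as asked, in the order asked, and still so for the second after the job is handed in, with the robot touching nothing.
It also fails if it takes over 64 s, if anything falls off the work surface, if the arm or the gripper's body presses on something with over 40 N, if the wrist force passes 120 N, or if a joint passes its speed limit or range.

## Working session

There is one attempt and no reset: what is moved stays moved. The work goes in short steps, Python scripts to look and compute and a tool call to move; the robot and the scene stay as the last step left them, time stands still between calls to the robot, and variables do not carry over. Pictures are saved under pics/ and viewed, about 8 in all and at most 12, crops included, and the job is handed in when it is done.

Besides the shell and the picture viewer there is one more tool, called after "Emit:" as a command line: name --argument value ..., lists and objects as JSON in quotes. step_arm: Moves the arm, as the interface text tells. Its arguments: {"type":"object","properties":{"targets":{"type":"array"},"squeeze":{"type":"number"}},"required":["targets"]}

```bash
mkdir -p pics; ls; python3 - <<'E'
from station import monitor, viewer
import cv2,numpy as np
print(monitor.read_state())
a=[]
for n in ("scene","top"):
    s=viewer.snapshot(n); np.savez(n+"0.npz",**s); print(n,s["K"].tolist(),s["T"].round(4).tolist())
    cv2.imwrite(f"pics/{n}0.png",cv2.resize(s["pixels"][:,:,::-1],(800,600),interpolation=cv2.INTER_CUBIC))
E
```

```text
pics
{'time_s': 0.0, 'joint_pos': array([-1.21859148e+00,  3.00470727e-01,  1.52159967e+00,  5.26991986e-07,
        1.32070517e+00, -6.65848935e-02]), 'qd': array([ 1.84701037e-03, -4.55341354e-05,  9.20949265e-04, -6.51671987e-04,
       -1.31069358e-03,  2.79822506e-04]), 'joint_torque': array([-1.19577420e-03, -5.31810594e+01, -3.52735627e+01,  7.07741152e-02,
        2.43823574e-02, -9.77616469e-05]), 'position': array([ 0.22365235, -0.50243272,  0.40407853]), 'orientation': array([-2.63408965e+00,  1.71076526e+00,  1.48669860e-03]), 'contact_force': array([0.51474714, 0.01745026, 0.79070988]), 'ft_torque': array([-0.01855328, -0.008337  , -0.02574638]), 'opening': 0.9970415176119068}
scene [[385.2428672075783, 0.0, 256.4525864683237], [0.0, 385.2428672075783, 199.54142366870704], [0.0, 0.0, 1.0]] [[-0.8547, 0.3959, -0.3358, 0.8541], [0.519, 0.6364, -0.5707, 0.5491], [-0.0122, -0.662, -0.7494, 0.8724], [0.0, 0.0, 0.0, 1.0]]
top [[498.79953304125195, 0.0, 255.8786107475807], [0.0, 498.79953304125195, 199.58897575186379], [0.0, 0.0, 1.0]] [[0.0246, -0.986, 0.165, 0.3096], [-0.9996, -0.026, -0.0067, -0.0199], [0.0109, -0.1647, -0.9863, 1.4449], [0.0, 0.0, 0.0, 1.0]]
```

View pics/top0.png

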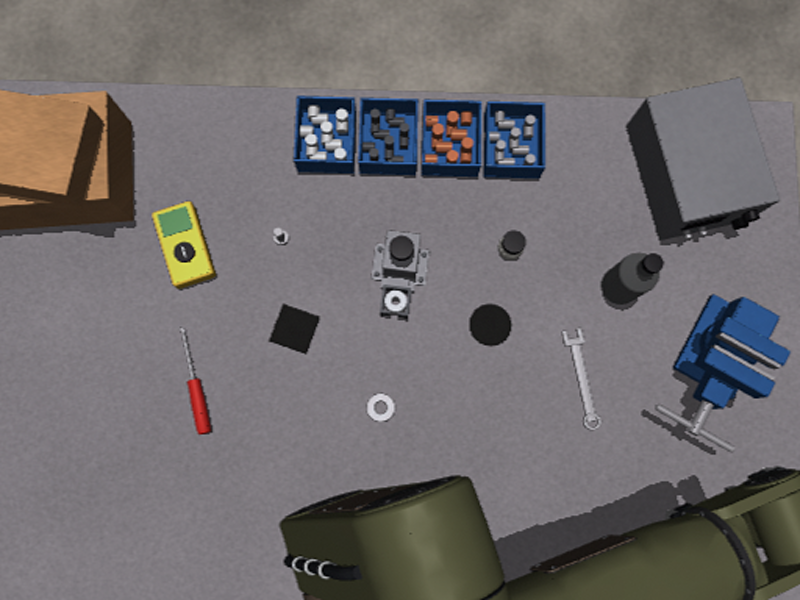

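View pics/scene0.png

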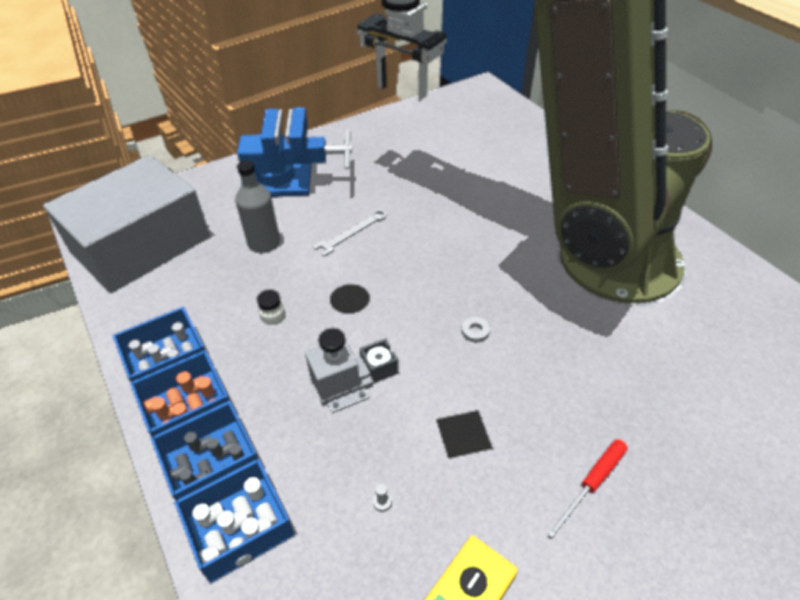

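The top view (800x600) shows the knob at (401,248), magazine with top spacer at (396,300), round mat at (490,325) on the right, square mat at (295,328) on the left and the bearing at (380,407). The scene view agrees: knob (332,342), spacer (378,356), round mat (350,298).

```bash
cat > h.py <<'E'
import numpy as np,cv2
def ray(s,u,v,z):
    K,T=s["K"],s["T"]; d=T[:3,:3]@np.linalg.solve(K,[u,v,1.]); o=T[:3,3]
    return (o+d*(z-o[2])/d[2])
def blob(mask,cx,cy,r):
    m=np.zeros_like(mask); cv2.circle(m,(int(cx),int(cy)),int(r),255,-1); m=cv2.bitwise_and(mask,m)
    cs,_=cv2.findContours(m,cv2.RETR_EXTERNAL,cv2.CHAIN_APPROX_NONE)
    c=max(cs,key=cv2.contourArea); 
    return cv2.fitEllipse(c),cv2.contourArea(c)
def proj(s,p):
    T=s["T"];q=s["K"]@(T[:3,:3].T@(np.asarray(p)-T[:3,3]));return q[:2]/q[2]
E
python3 - <<'E'
from h import *
k=1/1.5625
S={n:dict(np.load(n+"0.npz")) for n in("top","scene")}
P={"top":dict(knob=(401,247,22),sp=(396,300,16),rm=(490,325,30),sq=(295,328,36),bear=(380,407,20),jar=(513,243,20),bolt=(281,236,14)),
"scene":dict(knob=(332,340,20),sp=(378,356,18),rm=(350,298,28),bear=(476,329,20))}
Z=dict(knob=.13,sp=.04,rm=.001,sq=.001,bear=.015,jar=.055,bolt=.03)
for n in P:
    g=cv2.cvtColor(S[n]["pixels"],cv2.COLOR_RGB2GRAY)
    for o,(x,y,r) in P[n].items():
        m=(g<50) if o in("knob","rm","sq","jar") else (g>165)
        e,a=blob(m.astype(np.uint8)*255,x*k,y*k,r*k)
        print(n,o,np.round(e[0],1),np.round(e[1],1),a,ray(S[n],*e[0],Z[o]).round(4))
    x,y,r=P[n]["knob"];print(g[int(y*k)-14:int(y*k)+16,int(x*k)-16:int(x*k)+18:2])
E
```

```text
top knob [256.9 160.6] [10.2 14.3] 15.0 [ 0.6366 -0.029   0.13  ]
top sp [252.7 192. ] [12.3 13.1] 125.0 [ 0.5664 -0.0199  0.04  ]
top rm [313.4 207.5] [25.3 25.7] 509.0 [ 0.532  -0.1989  0.001 ]
top sq [188.2 210.1] [27.9 28.9] 578.0 [0.5149 0.1672 0.001 ]
top bear [243.  260.3] [16.3 16.6] 210.0 [0.3725 0.0027 0.015 ]
top jar [330.8 151.9] [ 5.9 11.7] 34.5 [ 0.6867 -0.2414  0.055 ]
top bolt [177.1 147.7] [4.  4.4] 12.0 [0.6939 0.2042 0.03  ]
[[119 120 122 118 120 120 118 122 124 120 122 124 126 120 123 122 124]
 [122 120 122 117 118 121 118 120 123 122 123 123 126 121 122 125 123]
 [125 121 120 118 121 125 121 120 122 124 124 122 121 119 121 127 121]
 [120 120 121 123 113  88 103 121 122 123 121 123 125 123 124 125 125]
 [119 116 123 123 128 143 140 145 109  91 108 112 128 129 123 122 124]
 [122 120 125 120 133 140 142 143 142 147 143 147 115  96  98 127 126]
 [124 124 124 120 132 139 143 148 112 138 146 144 141 144 126 125 125]
 [123 123 120 103 140 142 149  69  49  53 100 146 142 141 122 125 121]
 [117 121 123 110 122 147  68  47  46  46  47 130 142 142 119 123 124]
 [125 122 126
[... 1098 characters left out ...]
 56 151 114 120 147 148]
 [145 144 118 148 146 145 102  60  61  62  60 123 149 105 147 147 147]
 [146 146 117 159 148 149 151  54  55  57  54 149 148  99 149 146 145]
 [145 149 106  97 122 144 159 157 152 101 150 148 149  93 148 144 155]
 [148 150 119  37  43  53  71 106 133 146 158 156 151  88 148 142 152]
 [132 147 119  30  34  33  34  40  45  56  76 112 133  85 146 143 162]]
scene knob [212.3 218.3] [12.9 13.5] 134.0 [ 0.6461 -0.0211  0.13  ]
scene sp [242.5 226.9] [10.9 17.1] 126.5 [ 0.5648 -0.0201  0.04  ]Traceback (most recent call last):
  File "<stdin>", line 11, in <module>
  File "h.py", line 8, in blob
    c=max(cs,key=cv2.contourArea);
ValueError: max() iterable argument is empty
```

```bash
cat >> h.py <<'E'
from scipy.spatial.transform import Rotation as R
def move(st,pos,yaw,R0=None):
    """row values for target world TCP pos, tool down, tool x at yaw deg"""
    Rc=R.from_rotvec(st["orientation"]); 
    c,s=np.cos(np.radians(yaw)),np.sin(np.radians(yaw))
    Rt=R.from_matrix(np.array([[c,s,0],[s,-c,0],[0,0,-1.]]))
    print("travel cm",(Rc.inv().apply(np.asarray(pos)-st["position"])*100).round(2),"dr",np.degrees((Rc.inv()*Rt).as_rotvec()).round(2))
E
python3 - <<'E'
from h import *
from station import monitor
s=monitor.read_state(); M=R.from_rotvec(s["orientation"]).as_matrix(); print(M.round(3), np.degrees(np.arctan2(M[1,0],M[0,0])))
print(s["joint_pos"])
for yaw in(12,-168): move(s,[.6435,-.0285,.365],yaw)
E
```

```text
[[ 0.407 -0.914 -0.   ]
 [-0.914 -0.407  0.001]
 [-0.001 -0.    -1.   ]] -66.00472220565611
[-1.21856880e+00  3.00459530e-01  1.52150987e+00  1.38264261e-05
  1.32070380e+00 -6.65724632e-02]
travel cm [-26.22 -57.63   3.95] dr [-5.0e-02  5.0e-02 -7.8e+01]
travel cm [-26.22 -57.63   3.95] dr [5.00e-02 5.00e-02 1.02e+02]
```

Emit:
step_arm --targets '[{"dr":[0,0,-78],"travel":[-26.2,-57.6,1],"fingers":-1},{"dr":[0,0,-78],"travel":[-26.2,-57.6,1],"fingers":-1},{"dr":[0,0,-78],"travel":[-26.2,-57.6,1],"fingers":-1},{"dr":[0,0,-78],"travel":[-26.2,-57.6,1],"fingers":-1},{"dr":[0,0,-78],"travel":[-26.2,-57.6,1],"fingers":-1},{"dr":[0,0,-78],"travel":[-26.2,-57.6,1],"fingers":-1},{"dr":[0,0,-78],"travel":[-26.2,-57.6,1],"fingers":-1},{"dr":[0,0,-78],"travel":[-26.2,-57.6,1],"fingers":-1},{"dr":[0,0,-78],"travel":[-26.2,-57.6,1],"fingers":-1},{"dr":[0,0,-78],"travel":[-26.2,-57.6,1],"fingers":-1}]'

```text
time_s: 1.1
position: [0.5563, -0.1264, 0.3965]
orientation: [-3.123, -0.337, 0.001]
contact_force: [0.3, -1.3, 0.3]
opening: 0.185
```

```bash
python3 - <<'E'
from h import *
from station import monitor
s=monitor.read_state(); print(s)
move(s,[.6435,-.0285,.365],12)
E
```

```text
{'time_s': 1.1, 'joint_pos': array([-2.87656026e-01,  3.51897464e-01,  1.47149769e+00, -5.52627809e-05,
        1.31854254e+00, -5.02643484e-01]), 'qd': array([ 0.81922818,  0.50879671, -0.65485582, -0.0009369 ,  0.13981166,
        0.8337494 ]), 'joint_torque': array([ -4.02505651, -61.14093304, -30.13799429,   0.16951509,
        -0.16412424,  -3.75414982]), 'position': array([ 0.55625805, -0.12641125,  0.39652839]), 'orientation': array([-3.12337440e+00, -3.37064132e-01,  5.32561761e-04]), 'contact_force': array([ 0.3257536, -1.2930715,  0.2871764]), 'ft_torque': array([-0.0397605 , -0.0738663 , -0.05812286]), 'opening': 0.18467886266018552}
travel cm [10.61 -7.7   3.15] dr [-0.01  0.02  0.32]
```

Emit:
step_arm --targets '[{"dr":[0,0,0],"travel":[10,-7,1],"fingers":-1},{"dr":[0,0,0],"travel":[10,-7,1],"fingers":-1},{"dr":[0,0,0],"travel":[10,-7,1],"fingers":-1},{"dr":[0,0,0],"travel":[10,-7,1],"fingers":-1},{"dr":[0,0,0],"travel":[10,-7,1],"fingers":-1},{"dr":[0,0,0],"travel":[10,-7,1],"fingers":-1}]'

```text
time_s: 1.7
position: [0.638, -0.04, 0.3869]
orientation: [3.124, 0.327, -0.0]
contact_force: [0.0, 0.5, 0.4]
opening: 0.003
```

```bash
python3 - <<'E'
from h import *
from station import monitor,viewer
s=monitor.read_state(); print(s["position"],s["orientation"],s["qd"].round(3),s["opening"])
move(s,[.6435,-.0285,.335],12)
w=viewer.snapshot("wrist"); c=viewer.snapshot("scene")
np.savez("w1.npz",**w)
a=cv2.resize(w["pixels"],(400,300),interpolation=cv2.INTER_AREA); b=cv2.resize(c["pixels"][130:300,150:377],(400,300))
cv2.imwrite("pics/above.png",np.hstack([a,b])[:,:,::-1])
E
```

```text
[ 0.63801011 -0.03997411  0.38687052] [ 3.12444388e+00  3.26706977e-01 -2.29152242e-04] [-0.006 -0.007 -0.    -0.001 -0.     0.001] 0.002923069378117284
travel cm [ 0.78 -1.01  5.19] dr [ 0.01  0.01 -0.06]
```

View pics/above.png

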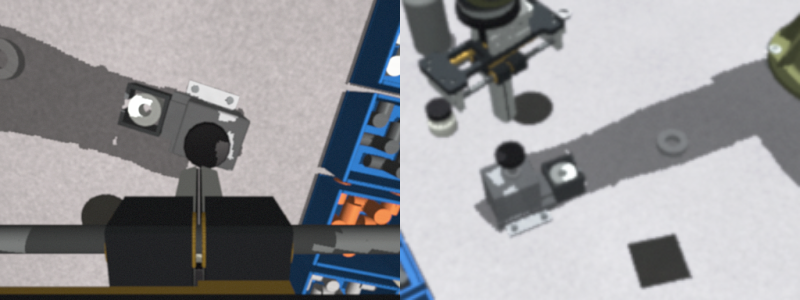

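The wrist view shows the knob at about (206,145) left of centre bottom, spacer at (143,109), and the shut fingertips at about (198,170) just short of the knob. I'll check the knob with this second view.

```bash
python3 - <<'E'
from h import *
w=dict(np.load("w1.npz")); k=512/400
g=cv2.cvtColor(w["pixels"],cv2.COLOR_RGB2GRAY)
m=((g<62)*255).astype(np.uint8)
e,a=blob(cv2.morphologyEx(m,cv2.MORPH_CLOSE,np.ones((3,3))),206*k,144*k,24*k);print("knob",e,a,ray(w,*e[0],.13))
print("sp",ray(w,143*k,109*k,.04))
print("expected px knob/k",proj(w,[.6435,-.0285,.13])/k, "spacer",proj(w,[.5655,-.02,.04])/k)
E
```

```text
knob ((261.8692321777344, 184.26380920410156), (52.722206115722656, 59.06637191772461), 22.111831665039062) 2240.5 [ 0.64068697 -0.02703041  0.13      ]
sp [ 0.56461518 -0.02023037  0.04      ]
expected px knob/k [207.26306777 146.1054822 ] spacer [143.74882153 108.96357431]
```

Emit:
step_arm --targets '[{"dr":[0,0,0],"travel":[0.6,-1.1,0],"fingers":-1},{"dr":[0,0,0],"travel":[0.6,-1.1,2.5],"fingers":-1},{"dr":[0,0,0],"travel":[0.6,-1.1,5],"fingers":-1},{"dr":[0,0,0],"travel":[0.6,-1.1,5],"fingers":-1},{"dr":[0,0,0],"travel":[0.6,-1.1,5],"fingers":-1}]'

```text
time_s: 2.3
position: [0.6422, -0.0268, 0.3375]
orientation: [-3.124, -0.328, -0.0]
contact_force: [0.0, -0.6, 1.0]
opening: 0.004
```

Emit:
step_arm --targets '[{"dr":[0,0,0],"travel":[0,0,0.5],"fingers":-1},{"dr":[0,0,0],"travel":[0,0,0.9],"fingers":-1},{"dr":[0,0,0],"travel":[0,0,1.3],"fingers":-1},{"dr":[0,0,0],"travel":[0,0,1.7],"fingers":-1},{"dr":[0,0,0],"travel":[0,0,2.1],"fingers":-1},{"dr":[0,0,0],"travel":[0,0,2.5],"fingers":-1},{"dr":[0,0,0],"travel":[0,0,2.9],"fingers":-1},{"dr":[0,0,0],"travel":[0,0,3.3],"fingers":-1},{"dr":[0,0,0],"travel":[0,0,3.5],"fingers":-1},{"dr":[0,0,0],"travel":[0,0,3.5],"fingers":-1}]'

```text
time_s: 3.3
position: [0.6422, -0.027, 0.3024]
orientation: [3.124, 0.328, 0.003]
contact_force: [0.8, -0.6, 4.6]
opening: 0.003
```

Contact at 4.6 N; near the bottom, the stop not yet reached.

Emit:
step_arm --targets '[{"dr":[0,0,0],"travel":[0,0,0.2],"fingers":-1},{"dr":[0,0,0],"travel":[0,0,0.4],"fingers":-1},{"dr":[0,0,0],"travel":[0,0,0.4],"fingers":-1}]'

```text
time_s: 3.6
position: [0.6422, -0.027, 0.2994]
orientation: [3.124, 0.328, 0.003]
contact_force: [-2.6, 0.4, 11.8]
opening: 0.006
```

Emit:
step_arm --targets '[{"dr":[0,0,0],"travel":[0,0,0.15],"fingers":-1},{"dr":[0,0,0],"travel":[0,0,0.15],"fingers":-1}]'

```text
time_s: 3.8
position: [0.6422, -0.027, 0.2992]
orientation: [3.124, 0.328, 0.005]
contact_force: [-8.3, 1.0, 23.2]
opening: 0.009
```

The plunger is on its stop. Now I release it and back off.

Emit:
step_arm --targets '[{"dr":[0,0,0],"travel":[0,0,-1],"fingers":-1},{"dr":[0,0,0],"travel":[0,0,-3],"fingers":-1},{"dr":[0,0,0],"travel":[0,0,-5],"fingers":-1},{"dr":[0,0,0],"travel":[0,0,-7],"fingers":-1},{"dr":[0,0,0],"travel":[0,0,-7],"fingers":-1},{"dr":[0,0,0],"travel":[0,0,-7],"fingers":-1}]'

```text
time_s: 4.4
position: [0.642, -0.027, 0.3657]
orientation: [-3.124, -0.328, 0.0]
contact_force: [-0.2, -0.2, 0.3]
opening: 0.007
```

```bash
python3 - <<'E'
from h import *
from station import monitor,viewer
s=monitor.read_state(); print(s["position"],s["opening"])
w=viewer.snapshot("wrist"); c=viewer.snapshot("scene")
np.savez("w2.npz",**w);np.savez("c2.npz",**c)
a=cv2.resize(w["pixels"],(400,300),interpolation=cv2.INTER_AREA); b=cv2.resize(c["pixels"][130:300,150:377],(400,300))
cv2.imwrite("pics/pressed.png",np.hstack([a,b])[:,:,::-1])
E
```

```text
[ 0.64197176 -0.0270438   0.36567921] 0.007479157165164845
```

View pics/pressed.png

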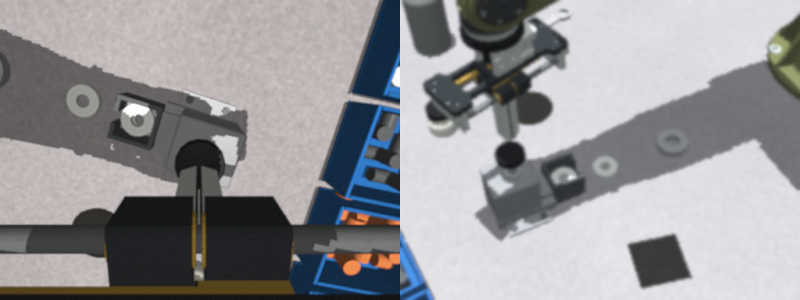

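One spacer came out: wrist (83,101), scene crop (605,166). The knob is back up and the stack has dropped by one. I'll locate the spacer.

```bash
python3 - <<'E'
from h import *
w=dict(np.load("w2.npz"));c=dict(np.load("c2.npz"))
for s,x,y,r in((w,83*1.28,101*1.28,28),(c,266.3,224.2,11)):
    hsv=cv2.cvtColor(s["pixels"],cv2.COLOR_RGB2GRAY); 
    bg=np.median(hsv[int(y-r):int(y+r),int(x-r):int(x+r)])
    m=((hsv>bg+25)*255).astype(np.uint8); e,a=blob(m,x,y,r)
    print(bg,e,a,ray(s,*e[0],.012).round(4),ray(s,x,y,.012).round(4))
t=dict(np.load("top0.npz")); rm=ray(t,313.4,207.5,.001)
g=cv2.cvtColor(c["pixels"],cv2.COLOR_RGB2GRAY)
# mat in first scene image
s0=dict(np.load("scene0.npz")); g=cv2.cvtColor(s0["pixels"],cv2.COLOR_RGB2GRAY)
e,a=blob(((g<90)*255).astype(np.uint8),350/1.5625,298/1.5625,18); print("mat",rm,e,ray(s0,*e[0],.001))
E
```

```text
101.0 ((105.29385375976562, 128.67291259765625), (38.62862014770508, 42.59107208251953), 138.93255615234375) 1290.5 [ 0.4924 -0.0134  0.012 ] [ 0.4933 -0.0138  0.012 ]
120.0 ((265.9532165527344, 223.6715850830078), (10.632514953613281, 13.331266403198242), 96.33670043945312) 109.0 [ 0.493  -0.0142  0.012 ] [ 0.4932 -0.0121  0.012 ]
mat [ 0.53210116 -0.1988539   0.001     ] ((223.36900329589844, 190.8905487060547), (16.29356575012207, 23.525100708007812), 84.78685760498047) [ 0.53182294 -0.19875518  0.001     ]
```

```bash
python3 - <<'E'
from h import *
from station import monitor
move(monitor.read_state(),[.4823,.0352,.365],12)
E
```

```text
travel cm [-1.433e+01 -9.410e+00  1.000e-02] dr [-0.04  0.11 -0.01]
```

Emit:
step_arm --targets '[{"dr":[0,0,0],"travel":[-14.3,-9.4,0],"fingers":-0.4},{"dr":[0,0,0],"travel":[-14.3,-9.4,0],"fingers":-0.4},{"dr":[0,0,0],"travel":[-14.3,-9.4,0],"fingers":-0.4},{"dr":[0,0,0],"travel":[-14.3,-9.4,0],"fingers":-0.4},{"dr":[0,0,0],"travel":[-14.3,-9.4,4],"fingers":-0.4},{"dr":[0,0,0],"travel":[-14.3,-9.4,8],"fingers":-0.4},{"dr":[0,0,0],"travel":[-14.3,-9.4,11],"fingers":-0.4},{"dr":[0,0,0],"travel":[-14.3,-9.4,12],"fingers":-0.4},{"dr":[0,0,0],"travel":[-14.3,-9.4,12],"fingers":-0.4},{"dr":[0,0,0],"travel":[-14.3,-9.4,12],"fingers":-0.4}]'

```text
time_s: 5.5
position: [0.483, 0.0352, 0.2472]
orientation: [3.124, 0.328, 0.002]
contact_force: [0.8, -0.3, 0.6]
opening: 0.3
```

```bash
python3 - <<'E'
from h import *
from station import monitor,viewer
s=monitor.read_state(); print(s["position"],s["opening"])
move(s,[.4823,.0352,.203],12)
w=viewer.snapshot("wrist"); c=viewer.snapshot("scene")
a=cv2.resize(w["pixels"],(400,300),interpolation=cv2.INTER_AREA); b=cv2.resize(c["pixels"][130:300,180:407],(400,300))
cv2.imwrite("pics/behind.png",np.hstack([a,b])[:,:,::-1])
E
```

```text
[0.48304386 0.03517101 0.24724404] 0.30024359903879744
travel cm [-0.08 -0.02  4.42] dr [ 0.01 -0.06 -0.01]
```

View pics/behind.png

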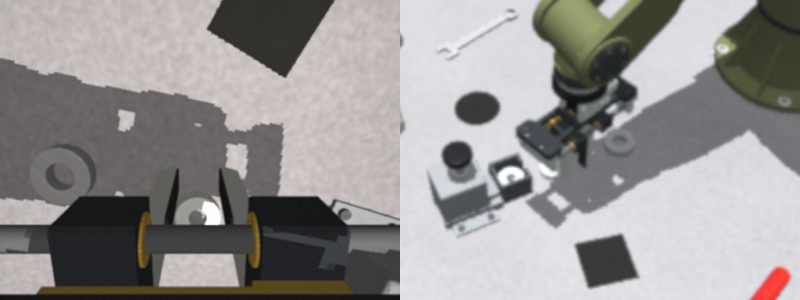

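The spacer is at wrist (198,210), centred between the fingers, and the fingers clear both it and the magazine. I'll go down, then start the push.

Emit:
step_arm --targets '[{"dr":[0,0,0],"travel":[-0.1,0,2],"fingers":-0.4},{"dr":[0,0,0],"travel":[-0.1,0,4],"fingers":-0.4},{"dr":[0,0,0],"travel":[-0.1,0,4.4],"fingers":-0.4},{"dr":[0,0,0],"travel":[-0.1,0,4.4],"fingers":-0.4},{"dr":[0,0,0],"travel":[-0.1,0,4.4],"fingers":-0.4}]'

```text
time_s: 6.1
position: [0.4821, 0.035, 0.2034]
orientation: [3.124, 0.328, 0.003]
contact_force: [-1.0, -0.3, 1.1]
opening: 0.3
```

Emit:
step_arm --targets '[{"dr":[0,0,0],"travel":[0,0.7,0],"fingers":-0.4},{"dr":[0,0,0],"travel":[0,1.4,0],"fingers":-0.4},{"dr":[0,0,0],"travel":[0,2.1,0],"fingers":-0.4},{"dr":[0,0,0],"travel":[0,2.6,0],"fingers":-0.4},{"dr":[0,0,0],"travel":[0,3.1,0],"fingers":-0.4},{"dr":[0,0,0],"travel":[0,3.6,0],"fingers":-0.4},{"dr":[0,0,0],"travel":[0,4.1,0],"fingers":-0.4},{"dr":[0,0,0],"travel":[0,4.6,0],"fingers":-0.4},{"dr":[0,0,0],"travel":[0,5.3,0],"fingers":-0.4},{"dr":[0,0,0],"travel":[0,6,0],"fingers":-0.4}]'

```text
time_s: 7.1
position: [0.4943, -0.0242, 0.2023]
orientation: [3.124, 0.329, 0.0]
contact_force: [0.6, 0.8, -0.1]
opening: 0.302
```

```bash
python3 - <<'E'
from h import *
from station import monitor,viewer
s=monitor.read_state(); print(s["position"],s["opening"],s["contact_force"])
move(s,[.5274,-.1775,.203],12)
w=viewer.snapshot("wrist"); c=viewer.snapshot("scene")
a=cv2.resize(w["pixels"],(400,300),interpolation=cv2.INTER_AREA); b=cv2.resize(c["pixels"][130:300,180:407],(400,300))
cv2.imwrite("pics/push1.png",np.hstack([a,b])[:,:,::-1])
E
```

```text
[ 0.4942809  -0.02421862  0.2022554 ] 0.30151910709066987 [ 0.5824795   0.8079892  -0.12941141]
travel cm [ 0.05 15.68 -0.07] dr [ 0.   -0.    0.01]
```

View pics/push1.png

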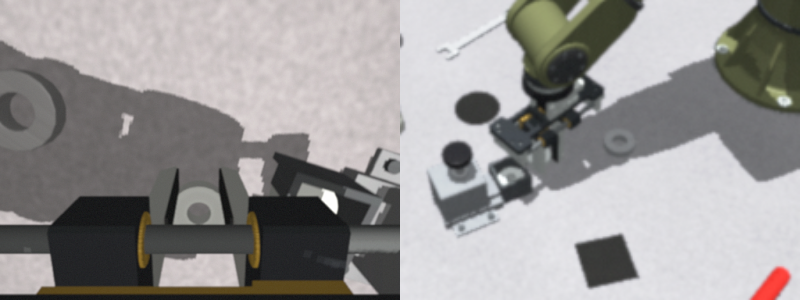

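The spacer, at wrist (199,208), is seated between the fingertips and moving with them. I'll continue, slowing at the end.

Emit:
step_arm --targets '[{"dr":[0,0,0],"travel":[0,0.7,0],"fingers":-0.4},{"dr":[0,0,0],"travel":[0,1.5,0],"fingers":-0.4},{"dr":[0,0,0],"travel":[0,2.3,0],"fingers":-0.4},{"dr":[0,0,0],"travel":[0,3.1,0],"fingers":-0.4},{"dr":[0,0,0],"travel":[0,3.9,0],"fingers":-0.4},{"dr":[0,0,0],"travel":[0,4.7,0],"fingers":-0.4},{"dr":[0,0,0],"travel":[0,5.5,0],"fingers":-0.4},{"dr":[0,0,0],"travel":[0,6.3,0],"fingers":-0.4},{"dr":[0,0,0],"travel":[0,7.1,0],"fingers":-0.4},{"dr":[0,0,0],"travel":[0,7.9,0],"fingers":-0.4}]'

```text
time_s: 8.2
position: [0.5107, -0.1016, 0.2022]
orientation: [-3.124, -0.328, 0.0]
contact_force: [0.3, -0.9, -1.1]
opening: 0.3
```

Emit:
step_arm --targets '[{"dr":[0,0,0],"travel":[0,0.8,0],"fingers":-0.4},{"dr":[0,0,0],"travel":[0,1.6,0],"fingers":-0.4},{"dr":[0,0,0],"travel":[0,2.4,0],"fingers":-0.4},{"dr":[0,0,0],"travel":[0,3.2,0],"fingers":-0.4},{"dr":[0,0,0],"travel":[0,4,0],"fingers":-0.4},{"dr":[0,0,0],"travel":[0,4.6,0],"fingers":-0.4},{"dr":[0,0,0],"travel":[0,5.2,0],"fingers":-0.4},{"dr":[0,0,0],"travel":[0,5.6,0],"fingers":-0.4},{"dr":[0,0,0],"travel":[0,5.9,0],"fingers":-0.4},{"dr":[0,0,0],"travel":[0,6.1,0],"fingers":-0.4}]'

```text
time_s: 9.2
position: [0.5233, -0.1608, 0.2022]
orientation: [-3.124, -0.328, 0.0]
contact_force: [0.1, 1.0, 0.6]
opening: 0.299
```

```bash
python3 - <<'E'
from h import *
from station import monitor,viewer
s=monitor.read_state(); print(s["position"],s["opening"],s["contact_force"])
move(s,[.5274,-.1775,.203],12)
w=viewer.snapshot("wrist"); c=viewer.snapshot("scene")
a=cv2.resize(w["pixels"],(400,300),interpolation=cv2.INTER_AREA); b=cv2.resize(c["pixels"][100:270,120:347],(400,300))
cv2.imwrite("pics/push2.png",np.hstack([a,b])[:,:,::-1])
E
```

```text
[ 0.52328576 -0.16082971  0.2022299 ] 0.2991574486103319 [0.12753508 1.04031087 0.5736559 ]
travel cm [ 0.06  1.72 -0.08] dr [-0.    0.   -0.01]
```

View pics/push2.png

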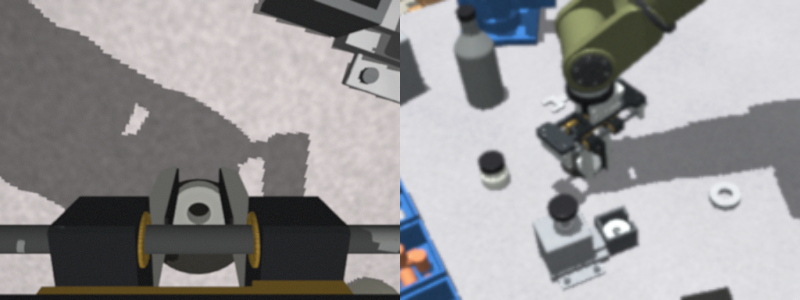

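The spacer is still seated at wrist (199,208), with the black mat under its far side. I'll do the last 1.7 cm slowly, then back straight off and lift.

Emit:
step_arm --targets '[{"dr":[0,0,0],"travel":[0,0.3,0],"fingers":-0.4},{"dr":[0,0,0],"travel":[0,0.7,0],"fingers":-0.4},{"dr":[0,0,0],"travel":[0,1.1,0],"fingers":-0.4},{"dr":[0,0,0],"travel":[0,1.4,0],"fingers":-0.4},{"dr":[0,0,0],"travel":[0,1.6,0],"fingers":-0.4},{"dr":[0,0,0],"travel":[0,1.7,0],"fingers":-0.4},{"dr":[0,0,0],"travel":[0,1.7,0],"fingers":-0.4}]'

```text
time_s: 10.0
position: [0.5268, -0.1774, 0.2022]
orientation: [-3.124, -0.328, 0.0]
contact_force: [0.5, 0.1, -0.7]
opening: 0.3
```

Emit:
step_arm --targets '[{"dr":[0,0,0],"travel":[0,-1,0],"fingers":-0.4},{"dr":[0,0,0],"travel":[0,-3,0],"fingers":-0.4},{"dr":[0,0,0],"travel":[0,-4,0],"fingers":-0.4},{"dr":[0,0,0],"travel":[0,-4,-4],"fingers":-0.4},{"dr":[0,0,0],"travel":[0,-4,-9],"fingers":-0.4},{"dr":[0,0,0],"travel":[0,-4,-14],"fingers":-0.4},{"dr":[0,0,0],"travel":[-12,-4,-18],"fingers":-0.4},{"dr":[0,0,0],"travel":[-17,-4,-18],"fingers":-0.4},{"dr":[0,0,0],"travel":[-17,-4,-18],"fingers":-0.4},{"dr":[0,0,0],"travel":[-17,-4,-18],"fingers":-0.4}]'

```text
time_s: 11.0
position: [0.3495, -0.1731, 0.3829]
orientation: [3.124, 0.328, 0.001]
contact_force: [1.0, -1.1, -0.0]
opening: 0.304
```

```bash
python3 - <<'E'
from h import *
from station import monitor,viewer
s=monitor.read_state(); print(s["position"],s["opening"],s["contact_force"])
w=viewer.snapshot("top"); c=viewer.snapshot("scene")
np.savez("w3.npz",**w);np.savez("c3.npz",**c)
a=cv2.resize(w["pixels"][120:300,130:370],(400,300),interpolation=cv2.INTER_AREA); b=cv2.resize(c["pixels"][130:300,150:377],(400,300))
cv2.imwrite("pics/done.png",np.hstack([a,b])[:,:,::-1])
for q,sc,n in((w,"top",1),(c,"scene",1)):
    x,y=proj(q,[.532,-.199,.012]); g=cv2.cvtColor(q["pixels"],cv2.COLOR_RGB2GRAY)
    try:
        e,a=blob(((g>90)*255).astype(np.uint8),x,y,11 if sc=="top" else 8);print(sc,x,y,e,a,ray(q,*e[0],.012))
    except Exception as ex: print(ex)
E
```

```text
[ 0.34953396 -0.17312692  0.38288892] 0.3035387361546766 [ 1.03196558 -1.12002877 -0.03269822]
top 313.92136821471496 206.9718885386525 ((313.2522277832031, 206.75828552246094), (13.157572746276855, 13.774181365966797), 107.89479064941406) 140.5 [ 0.53257747 -0.19704791  0.012     ]
scene 223.00526333256255 188.42490640336368 ((223.04013061523438, 187.96011352539062), (13.95433521270752, 14.554191589355469), 162.19667053222656) 153.5 [ 0.53099177 -0.20067061  0.012     ]
```

View pics/done.png

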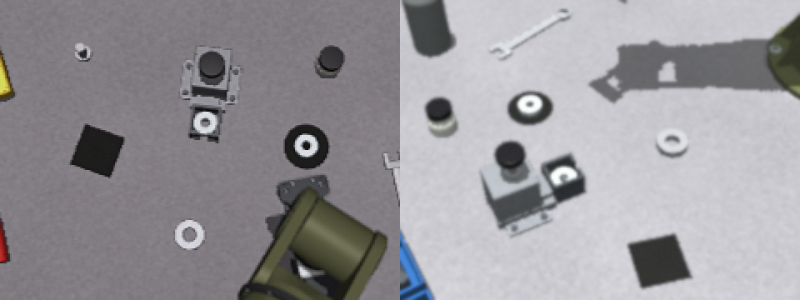

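The spacer, at (306,145) in the top view, is centred on the round mat. Both views put it within 2 mm of the mat's centre. The knob is up, the stack is still in the magazine, and the bearing, jar and bolt are where they were. I'll hand in.

```bash
python3 -c "
from station import job
print(job.job_done())"
```

```text
the job is handed in; nothing more can be done
None
```

The spacer now lies wholly on the round mat, and I handed the job in at about 11 s of the 64 s allowed.

- **Plunger:** I pressed it once with the closed fingertips until it met its stop, about 30 mm down at 23 N. I then let it spring back up, and one spacer came out.
- **Push:** I pushed the spacer about 19 cm with the fingertips set 28 mm apart. Then I backed off, lifted clear and moved aside.
- **Last checks:** The final top and scene views each put the spacer within about 2 mm of the mat's centre, against a margin of about 20 mm. They differed from each other by about 4 mm, which is near the calibration error.
- **Everything else:** The plunger is up, and the feeder showed a spacer still in the magazine, but I could not count both remaining ones directly. The bearing, jar, bolt and square mat looked unmoved in the final pictures. The screwdriver, wrench, meter and bottle were only partly in those pictures, and the arm did not go near them.

No check failed.

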